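# Turn a power module over onto its test jig with a flat lifter

### The job

The power module lies upside down in the lower bay of the test jig. Pick up the flat lifter, slide its blade under the module's near edge and tip the module over the step so that it lies with its metal base plate down on the raised bed; then push it with the lifter squarely home against the steel stop, pressing it firmly but gently there for a moment. Lay the lifter flat on the bench off the jig and let go; never touch the module with the gripper, never force it, and leave the other things on the bench where they are.

Things in the scene. Friction and masses are not known exactly. Their poses are not given: they have to be found in the camera images.
- module_center (a point): Centre of the power module: aluminium base plate 60 x 50 x 3 mm (x, y, z here) with a black moulded body 44 x 36 x 5 mm centred on one face, 8 mm thick in all. It starts lying on the moulded body, plate on top, z up; the plate overhangs the body by 8 mm at the near (-x) and far (+x) ends, so there is a 5 mm high gap under its rim. Turned over, z points down.
- lifter_grip (a point): Middle of the grip of the lifter, 26 mm above the lifter's underside. Lifter: flat steel strip 135 x 24 x 2 mm under an upright dark wooden grip, 16 mm wide (along y; take it across this), 70 mm long, its top 38 mm above the underside. x points to the blade's tip, z up.
- lifter_tip (a point): Middle of the front edge of the lifter's blade: 90 mm ahead of lifter_grip and 1 mm above the underside (blade 2 mm thick, 24 mm wide).
- bay_floor (a point): Point on the floor (6 mm above the bench) of the jig's lower bay, 50 mm on the near side of the step. The bay is an open flat plate 130 mm long (from the step towards the robot) and 100 mm wide without side walls. The jig is fixed to the bench; x points from the bay to the step and stop (away from the robot), z up.
- step_edge (a point): Middle of the top edge of the jig's step. The step's upright face is 12 mm high above the bay floor and 100 mm wide along y, and looks to -x; beyond it lies the flat raised bed. A push of 5 to 9 N on the module towards the stop, kept for half a second, seats it there; sliding it over the bed takes less than 2 N.
- module: The same power module, loose, about 0.12 kg; origin in the middle of the moulded body's outer face (underside at the start, top when turned over). It starts up to 20 mm short of the step, x roughly away from the robot. Delicate: the lifter must never press it with more than 15 N.
- lifter: The same lifter, 0.16 kg; origin on its underside straight below lifter_grip. The strip runs from 45 mm behind to 90 mm ahead of it, the grip block from 40 mm behind to 30 mm ahead. It starts flat on the bench at one side of the jig.
- screwdriver: Bystander: screwdriver 170 mm long, lying on the other side of the jig from the lifter.
- brush: Bystander: small brush 160 mm long.
- jar: Bystander: small jar, 52 mm across, 60 mm high.
- heatsink: Bystander: finned aluminium heat sink 60 x 45 x 30 mm.
- spacer: Bystander: brass spacer, 18 mm across, 30 mm high, standing beside the jig.
- bed (a point): Point on the top of the jig's raised bed, on its middle line, 50 mm beyond the step edge; x away from the robot, z up. Farther along x a steel stop bar 80 mm wide and 22 mm high stands across the bed, square to x. The stop was clamped by hand: its near face is somewhere between 62 and 88 mm beyond the step edge and is not measured, so find it by feel (or by eye).
- stop: Fixed bracket of the stop, 8 x 80 x 22 mm, at the far end of the bed, origin under its centre on the bed, 110 mm beyond the step edge. It carries in front of it (-x), on two screws, the firmly clamped stop bar (14 x 80 x 22 mm) that the module is to touch; the bar's distance from the bracket is not told.
Mind the look-alikes: they are no part of the job. Of the things shaped like the module, the aluminium one is meant.

How it is judged:
By the outcome, as a careful person would: the job done as asked, in the order asked, and still so for the second after the job is handed in, with the robot touching nothing.
It also fails if it takes over 72 s, if anything falls off the work surface, if the arm or the gripper's body presses on something with over 40 N, if the wrist force passes 120 N, or if a joint passes its speed limit or range.

### The arm

A 7-joint arm with a two-finger parallel gripper is mounted at the origin on the work surface. World frame = base frame: x ahead of the robot, y to its left, z up, the work surface at z = 0. Lengths are in m, angles in rad, forces in N, time in s.
With the tool pointing down it reaches from about 0.4 to 0.85 m from the base axis. Payload 10.4 kg.
Tool frame: the origin (TCP) lies midway between the tips of the shut fingers; the grasp point (between the pads) lies 19 mm behind it; z points along the fingers, x is the direction in which the jaws open and shut, and the axes are right-handed (so a half turn about z gives the same grasp; the last joint's range is limited). The gripper opens to 85 mm and grips with 20 to 120 N. Pads are 22 mm wide; open, the fingers measure 114 mm over their backs; the gripper's body (76 mm by 85 mm) begins 54 mm behind the grasp point. The pads swing forward as they close: fully open they stand 13 mm farther back than shut.
Start: joints at [-1.255, 0.332, -0.065, 1.46, 0.022, 1.35, -0.088], TCP at [0.208, 0.589, 0.231] pointing down, gripper open.
Joint ranges: [-2.6, 2.6], [-0.5, 2.12], [-1.47, 1.34], [0.16, 2.42], [-1.27, 4.41], [0.06, 2.06], [-2.6, 2.6]. Speed limits (rad/s): [2.22, 2.22, 2.79, 2.79, 3.14, 3.14, 3.14].

### API

Orientations are given as a unit quaternion [x, y, z, w].
In Python, from rig import robot gives the robot as it stands.
- The arm moves only by the tool move_arm, never from a script. Its argument "commands" is a list of rows, each a list of 4 numbers: the shift along the tool's x, y, z in m, then the turn about the tool's z in rad. In form: [[dx, dy, dz, yaw], ...]. A call has 1 to 8 rows; each row is the pose to reach, as a shift and turn from the pose commanded when the call began, along the tool's axes at that moment; what a row does not reach only later rows make up. A row lasts 1/12 s, in which the tool goes at most 41.7 mm and 7.16 degrees, less where a joint would pass 70% of its speed; a pose out of reach is approached as far as the arm can. A call with a gripper value outside its range is refused whole. "claw" is the opening, from -1 (shut) to 1 (fully open), set as the call begins (left out, the last holds). The fingers move at their own pace and stop on an object; the grip force is fixed at half the most. Time passes only in rows, so rows that repeat a pose let the fingers close. It gives the time, the measured TCP pose, the force and the opening at its end, in the units of the state.
- robot.get_state(): the state, without advancing time (a new reading comes with each control period).
- robot.capture(name): name is "scene" or "top"; returns the picture (384x512x3 uint8, blue, green, red); there is no depth.
- robot.camera_model(name): a dict with "fov_y" (degrees; the focal length in pixels is half the picture's height over the tangent of half this angle, whatever the lens; pixels are square), "cx", "cy" (the principal point, pixels), "eye" and "rotation" of the camera in the world. Camera axes: x right, y up, looking along -z (the intrinsics and any distortion apply to the point x, -y, -z); pixel columns grow to the right and rows downward; lengths in m; the calibration is good to about 2 mm. A picture is of the moment at which its call begins. camera_model takes no time and is no camera call.
- robot.close_job(): hands the job in, once; it reports no verdict.
The state is a dict: "clock": time; "joint_positions": joint angles; "joint_velocities": joint speeds; "joint_efforts": joint torques, N m; "tool_pos": TCP position; "eef_rot": TCP orientation; "wrist_force": force on the tool from outside, world axes, zero at the start; "wrist_torque": the same for the moment, N m; "width": finger opening in m.
Only numpy, scipy, OpenCV 4.12 (cv2) and the standard library are available. Lean on these libraries where they do the work, as an engineer would, in place of code of your own. Each camera call takes 0.05 s, during which the arm holds its last target. There are 200 camera calls.

## Working session

There is one attempt and no reset: what is moved stays moved. The work goes in short steps, Python scripts to look and compute and a tool call to move; the robot and the scene stay as the last step left them, time stands still between calls to the robot, and variables do not carry over. Pictures are saved under pics/ and viewed, about 8 in all and at most 12, crops included, and the job is handed in when it is done.

Besides the shell and the picture viewer there is one more tool, called after "Request:" by a JSON object that holds its "method" and its "body". move_arm: Moves the arm, as the interface text tells. Its arguments: {"type":"object","properties":{"commands":{"type":"array","items":{"type":"array","items":{"type":"number"}}},"claw":{"type":"number"}},"required":["commands"]}

```bash
ls; mkdir -p pics; python3 - <<'E'
from rig import robot
import cv2
for n in("scene","top"):
    cv2.imwrite(f"pics/{n}0.png",cv2.resize(robot.capture(n),None,fx=1.5,fy=1.5)); print(robot.camera_model(n))
s=robot.get_state();print(s)
E
```

```text
pics
{'fov_y': 50.26592040321986, 'cx': 254.74220046317853, 'cy': 187.30116638815974, 'eye': array([ 1.05062116, -0.26432829,  0.83346294]), 'rotation': array([0.2564483 , 0.14607151, 0.46849056, 0.83271482])}
{'fov_y': 52.26268162364791, 'cx': 256.67380826735325, 'cy': 191.488012645255, 'eye': array([0.36588285, 0.02007242, 1.1618733 ]), 'rotation': array([-0.07252306,  0.07605366,  0.7327971 , -0.67228317])}
{'clock': 0.1, 'joint_positions': array([-1.25459085,  0.33278906, -0.06469277,  1.46084624,  0.02161375,
        1.34990078, -0.08847139]), 'joint_velocities': array([-0.00053976, -0.00284452,  0.00148185, -0.00093637,  0.00054678,
       -0.00144359, -0.00153547]), 'joint_efforts': array([ 1.85736775e-03, -6.26739478e+01,  4.93951875e-02, -3.92431641e+01,
        1.63623481e-02,  6.97728174e-03,  3.09402969e-05]), 'tool_pos': array([0.20762665, 0.58915451, 0.23061303]), 'eef_rot': array([ 8.16185918e-01,  5.77789026e-01, -4.87424049e-04,  3.89291450e-04]), 'wrist_force': array([ 0.92634109, -0.13382098,  0.00441859]), 'wrist_torque': array([ 0.01727663, -0.00045404,  0.03820205]), 'width': 0.08528761917801168}
```

View pics/scene0.png

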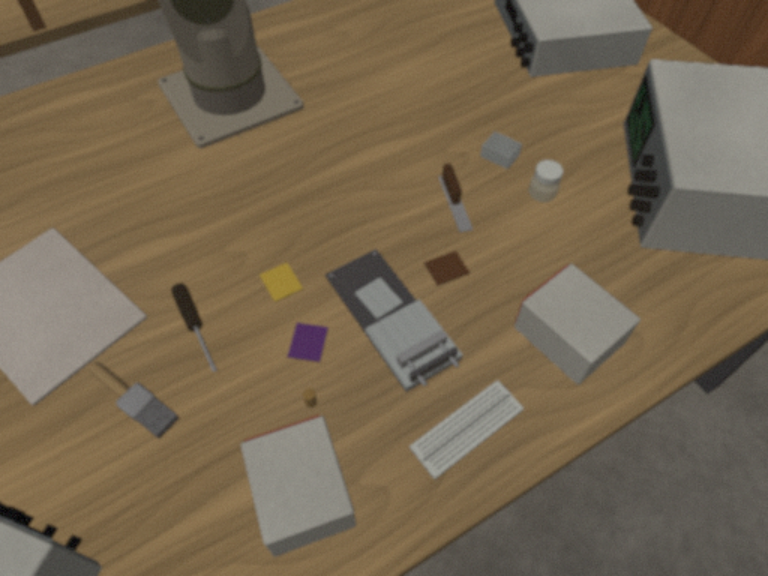

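View pics/top0.png

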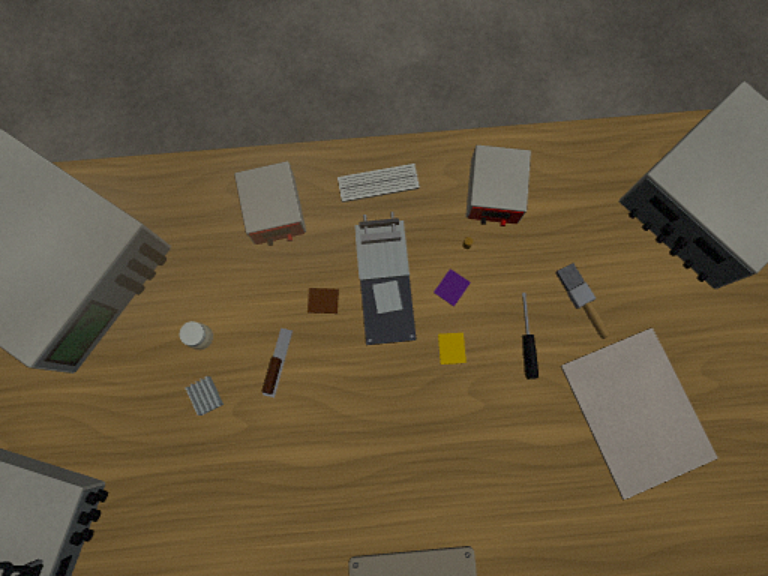

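The views show:
- **Jig:** top view (385,280).
- **Module candidates:** aluminium/white plate in the bay at top (387,297); brown plate (323,300), purple plate (452,287) and yellow plate (452,348) on the bench. The aluminium one in the bay fits the description.
- **Lifter:** brown-gripped strip at (277,362).
- **Screwdriver:** (529,340), on the other side of the jig.

Next I'll crop in to confirm.

```bash
cat > h.py <<'E'
import numpy as np, cv2
from rig import robot
from scipy.spatial.transform import Rotation as R
def cam(n):
    m=robot.camera_model(n); return m, 192/np.tan(np.radians(m['fov_y']/2)), R.from_quat(m['rotation']).as_matrix()
def p2w(n,u,v,z):
    m,f,Q=cam(n); d=Q@np.array([(u-m['cx'])/f,-(v-m['cy'])/f,-1]); return m['eye']+d*(z-m['eye'][2])/d[2]
def w2p(n,p):
    m,f,Q=cam(n); c=Q.T@(np.asarray(p,float)-m['eye']); return np.array([m['cx']+f*c[0]/-c[2], m['cy']-f*c[1]/-c[2]])
def crop(n,name,u0,v0,w,h,k):
    im=robot.capture(n)
    c=cv2.resize(im[v0:v0+h,u0:u0+w],None,fx=k,fy=k,interpolation=cv2.INTER_CUBIC); cv2.imwrite('pics/'+name+'.png',c)
E
python3 - <<'E'
from h import *
a=cv2.resize(robot.capture("top")[140:270,165:295],None,fx=4.5,fy=4.5,interpolation=cv2.INTER_CUBIC)
cv2.imwrite('pics/t1.png',a)
crop("scene",'s1',200,100,130,165,3.6)
print(w2p("top",[0,0,0]),w2p("scene",[0,0,0]),w2p("top",[.208,.589,.23]))
for u,v in[(363,344),(414,339),(360,225),(403,220)]:print(p2w("top",u/1.5,v/1.5,.006))
E
```

```text
[277.3405354  412.08846635] [153.12928606  63.68540618] [  9.56315822 369.83062573]
[0.50202926 0.05664255 0.006     ]
[ 0.50322863 -0.0445317   0.006     ]
[0.74747304 0.04370401 0.006     ]
[ 0.75052787 -0.04553999  0.006     ]
```

View pics/t1.png

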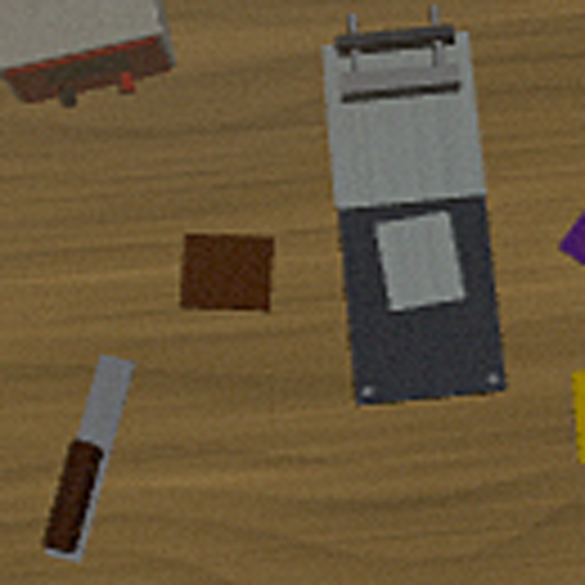

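View pics/s1.png

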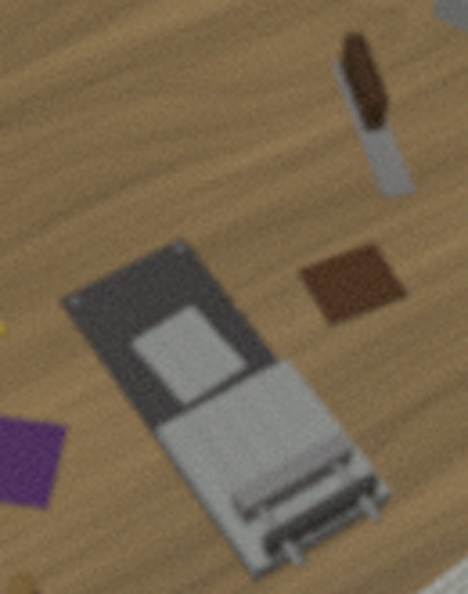

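```bash
python3 - <<'E'
from h import *
np.set_printoptions(precision=4,suppress=True)
T=dict(baynear=([(357,405),(506,388)],.006),step=([(338,208),(486,194)],.018),bedfar=([(323,46),(470,32)],.018),
 stopbot=([(340,102),(461,92)],.018),stoptop=([(341,96),(460,84)],.04),mod=([(375,224),(447,210),(465,297),(392,312)],.014),
 lift=([(101,355),(134,364),(80,560),(44,549)],.002), grip=([(73,438),(104,447),(74,554),(44,545)],.038))
S=dict(baynear=([(183,240),(62,300)],.006),step=([(280,362),(157,431)],.018),bedfar=([(388,492),(258,576)],.018),
 stoptop=([(347,437),(232,492)],.04),
 mod=([(246,360),(186,404),(132,343),(194,305)],.014),lift=([(415,186),(383,196),(334,66)],.002))
for n,D,f in(("top",T,lambda x,y:(165+x/4.5,140+y/4.5)),("scene",S,lambda x,y:(200+x/3.6,100+y/3.6))):
  for k,(ps,z) in D.items():
    w=np.array([p2w(n,*f(*p),z)[:2] for p in ps]); print(n,k,w.tolist() and w.round(4).tolist(),'mean',w.mean(0), 'len',np.linalg.norm(np.diff(w,axis=0),axis=1))
E
```

```text
top baynear [[0.4995, 0.0499], [0.5022, -0.0487]] mean [0.5008 0.0006] len [0.0987]
top step [[0.6302, 0.0518], [0.6312, -0.0473]] mean [0.6307 0.0023] len [0.0991]
top bedfar [[0.7437, 0.0533], [0.7449, -0.0471]] mean [0.7443 0.0031] len [0.1004]
top stopbot [[0.7032, 0.0449], [0.7031, -0.0371]] mean [0.7032 0.0039] len [0.082]
top stoptop [[0.7008, 0.0434], [0.7022, -0.0359]] mean [0.7015 0.0038] len [0.0793]
top mod [[0.6181, 0.0282], [0.6235, -0.0205], [0.5637, -0.0271], [0.5578, 0.0218]] mean [0.5908 0.0006] len [0.049  0.0601 0.0493]
top lift [[0.5477, 0.2168], [0.5398, 0.1952], [0.4151, 0.2369], [0.4241, 0.2598]] mean [0.4817 0.2272] len [0.0229 0.1315 0.0247]
top grip [[0.4903, 0.231], [0.4829, 0.2116], [0.4176, 0.2337], [0.4248, 0.2523]] mean [0.4539 0.2322] len [0.0208 0.069  0.0199]
scene baynear [[0.5067, 0.0509], [0.5078, -0.0464]] mean [0.5073 0.0022] len [0.0973]
scene step [[0.6338, 0.0491], [0.6367, -0.0461]] mean [0.6353 0.0015] len [0.0952]
scene bedfar [[0.7485, 0.0542], [0.754, -0.0448]] mean [0.7513 0.0047] len [0.0991]
scene stoptop [[0.7125, 0.046], [0.7078, -0.0347]] mean [0.7101 0.0057] len [0.0808]
scene mod [[0.6188, 0.0323], [0.6271, -0.0189], [0.568, -0.0253], [0.5632, 0.0258]] mean [0.5943 0.0035] len [0.0518 0.0594 0.0513]
scene lift [[0.5496, 0.2215], [0.5451, 0.1963], [0.4202, 0.2385]] mean [0.505  0.2188] len [0.0256 0.1318]
```

Top crop: the module plate has corners (375,224), (447,210), (465,297) and (392,312), and is bright aluminium in the bay. The stop bar's near face is at about (400,97). The lifter tip is at (117,359), with its grip at (73,495). The scene crop agrees to 3–4 mm. The sizes match what was given: plate 60 x 49, lifter 131 x 24, jig 99 wide.

World estimates:

| Thing | Position | Yaw |
|---|---|---|
| lifter_grip | (0.461, 0.233) | -0.329 |
| Module | (0.592, 0.002) | 0.107 |
| Step | x about 0.633 | 0.018 (jig) |
| Stop face | x about 0.704 | n/a |

The tool's y axis is already along the lifter.

Request:
{"method": "move_arm", "body": {"commands": [[-0.02,0.028,0,0],[-0.045,0.064,0,0],[-0.07,0.1,0,0],[-0.095,0.135,0,0],[-0.12,0.17,0,0],[-0.145,0.206,0,0],[-0.17,0.241,0,0],[-0.195,0.277,0,0]], "claw": 1}}

```text
clock: 0.87
tool_pos: [0.3975, 0.3219, 0.2314]
eef_rot: [0.816, 0.578, 0.0, -0.0]
wrist_force: [0.6, 0.7, 0.0]
width: 0.0858
```

```bash
cat >> h.py <<'E'
def to(x,y,z=None,yaw=None):
    "tool-frame shift from the measured pose to a world TCP target; yaw=world angle of tool y"
    s=robot.get_state(); Q=R.from_quat(s['eef_rot']).as_matrix(); p=s['tool_pos']; z=p[2] if z is None else z
    a=np.arctan2(Q[1,1],Q[0,1]); d=Q.T@(np.array([x,y,z])-p)
    print('pos',p.round(4),'yaw',round(a,4),'z-axis',Q[:,2].round(4),'F',s['wrist_force'].round(2),'M',s['wrist_torque'].round(3),'w',round(s['width'],4),'t',s['clock'])
    print('shift',d.round(4),'turn',None if yaw is None else round(-(yaw-a),4))
E
python3 -c "
from h import *
to(.461,.233,.08,-.329)"
```

```text
pos [0.3975 0.3219 0.2314] yaw -0.3388 z-axis [ 0.e+00  4.e-04 -1.e+00] F [0.64 0.71 0.02] M [ 0.024 -0.023  0.01 ] w 0.0858 t 0.8667
shift [-0.0628  0.0895  0.1513] turn -0.0098
```

Request:
{"method": "move_arm", "body": {"commands": [[-0.02,0.028,0.01,-0.01],[-0.04,0.056,0.035,-0.01],[-0.0568,0.0804,0.065,-0.01],[-0.0568,0.0804,0.1,-0.01],[-0.0568,0.0804,0.13,-0.01],[-0.0568,0.0804,0.15,-0.01],[-0.0568,0.0804,0.15,-0.01],[-0.0568,0.0804,0.15,-0.01]]}}

```text
clock: 1.53
tool_pos: [0.4533, 0.2432, 0.081]
eef_rot: [0.813, 0.582, -0.001, 0.0]
wrist_force: [0.8, 1.3, 1.6]
width: 0.0853
```

```bash
python3 -c "
from h import *
to(.461,.233,.008,-.329)
a=cv2.resize(robot.capture('scene')[60:220,250:410],None,fx=3.7,fy=3.7,interpolation=cv2.INTER_CUBIC)
cv2.imwrite('pics/s2.png',a)"
```

```text
pos [0.4533 0.2432 0.081 ] yaw -0.3288 z-axis [-0.0014 -0.0011 -1.    ] F [0.76 1.34 1.58] M [ 0.027 -0.046  0.022] w 0.0853 t 1.5333
shift [-0.0071  0.0107  0.073 ] turn 0.0002
```

View pics/s2.png

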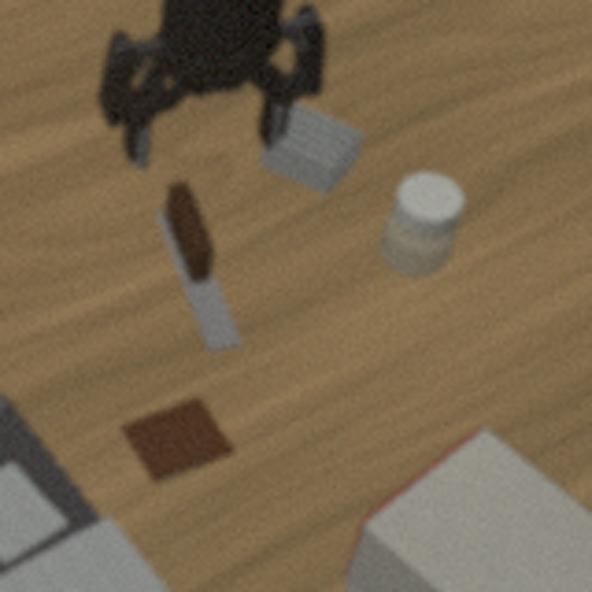

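The gripper hangs straddling the lifter's grip line at (190,230), and is about 1 cm short of the target. I'll correct that and descend.

Request:
{"method": "move_arm", "body": {"commands": [[-0.0071,0.0107,0,0],[-0.0071,0.0107,0.02,0],[-0.0071,0.0107,0.04,0],[-0.0071,0.0107,0.04,0],[-0.0071,0.0107,0.04,0],[-0.0071,0.0107,0.04,0]]}}

```text
clock: 2.08
tool_pos: [0.4625, 0.2341, 0.0432]
eef_rot: [0.813, 0.582, 0.001, -0.0]
wrist_force: [0.2, -0.0, 0.5]
width: 0.0853
```

```bash
python3 -c "
from h import *
to(.461,.233,.007,-.329)"
```

```text
pos [0.4625 0.2341 0.0432] yaw -0.3286 z-axis [ 0.002   0.0015 -1.    ] F [ 0.2  -0.01  0.47] M [ 0.019 -0.015 -0.021] w 0.0853 t 2.0833
shift [-0.0016 -0.0011  0.0362] turn 0.0004
```

Request:
{"method": "move_arm", "body": {"commands": [[-0.0015,-0.001,0.012,0],[-0.0015,-0.001,0.024,0],[-0.0015,-0.001,0.036,0],[-0.0015,-0.001,0.036,0],[-0.0015,-0.001,0.036,0]]}}

```text
clock: 2.5
tool_pos: [0.4602, 0.2324, 0.0057]
eef_rot: [0.813, 0.582, -0.0, -0.0]
wrist_force: [0.4, 0.2, -0.4]
width: 0.0851
```

Request:
{"method": "move_arm", "body": {"commands": [[0,0,0,0],[0,0,0,0],[0,0,0,0],[0,0,0,0],[0,0,0,0],[0,0,0,0],[0,0,0,0],[0,0,0,0]], "claw": -1}}

```text
clock: 3.17
tool_pos: [0.4605, 0.2327, 0.0058]
eef_rot: [0.813, 0.582, 0.001, -0.0]
wrist_force: [0.2, 0.7, 4.9]
width: 0.0152
```

```bash
python3 -c "
from h import *
to(.461,.233,.1,.018)"
```

```text
pos [0.4605 0.2327 0.0058] yaw -0.3286 z-axis [ 9.e-04  8.e-04 -1.e+00] F [0.2  0.65 4.87] M [0.153 0.071 0.043] w 0.0152 t 3.1667
shift [ 0.0005  0.0004 -0.0942] turn -0.3466
```

Request:
{"method": "move_arm", "body": {"commands": [[0,0,-0.02,0],[0,0,-0.05,0],[-0.02,0.006,-0.064,-0.04],[-0.05,0.016,-0.064,-0.1],[-0.085,0.027,-0.064,-0.16],[-0.12,0.038,-0.064,-0.22],[-0.155,0.049,-0.064,-0.28],[-0.185,0.058,-0.064,-0.347]]}}

```text
clock: 3.83
tool_pos: [0.4543, 0.0358, 0.069]
eef_rot: [0.7, 0.714, -0.0, -0.0]
wrist_force: [1.5, -0.3, -1.4]
width: 0.0155
```

```bash
python3 -c "
from h import *
to(.455,.001,.04,.018)"
```

```text
pos [0.4543 0.0358 0.069 ] yaw 0.02 z-axis [-9.e-04 -4.e-04 -1.e+00] F [ 1.46 -0.35 -1.37] M [-0.04  -0.054  0.04 ] w 0.0155 t 3.8333
shift [-0.0348 -0.      0.029 ] turn 0.002
```

Request:
{"method": "move_arm", "body": {"commands": [[-0.018,0,0.01,0],[-0.036,0,0.025,0],[-0.036,0,0.035,0],[-0.036,0,0.035,0],[-0.036,0,0.035,0],[-0.036,0,0.035,0]]}}

```text
clock: 4.33
tool_pos: [0.4561, 0.0035, 0.0346]
eef_rot: [0.7, 0.714, 0.0, -0.0]
wrist_force: [-0.7, 0.3, -1.8]
width: 0.0146
```

```bash
python3 -c "
from h import *
to(.455,.001,.013,.018)
a=cv2.resize(robot.capture('top')[140:260,210:320],None,fx=5,fy=5,interpolation=cv2.INTER_CUBIC)
b=cv2.resize(robot.capture('scene')[120:280,200:320],None,fx=3.75,fy=3.75,interpolation=cv2.INTER_CUBIC)
c=np.zeros((600,800,3),'uint8')
# side by side, within 800x600: top crop 5x scaled to 4
a=cv2.resize(a,None,fx=.72,fy=.72); b=cv2.resize(b,None,fx=.96,fy=.96)
c[:a.shape[0],:a.shape[1]]=a; c[:b.shape[0],400-34:400-34+b.shape[1]]=b[:, :434] if 0 else b
cv2.imwrite('pics/c3.png',c); print(a.shape,b.shape)"
```

```text
pos [0.4561 0.0035 0.0346] yaw 0.0196 z-axis [ 1.e-04  3.e-04 -1.e+00] F [-0.69  0.32 -1.81] M [ 0.02  -0.02  -0.013] w 0.0146 t 4.3333
shift [-0.0025 -0.0012  0.0216] turn 0.0016
(432, 396, 3) (576, 432, 3)
```

View pics/c3.png

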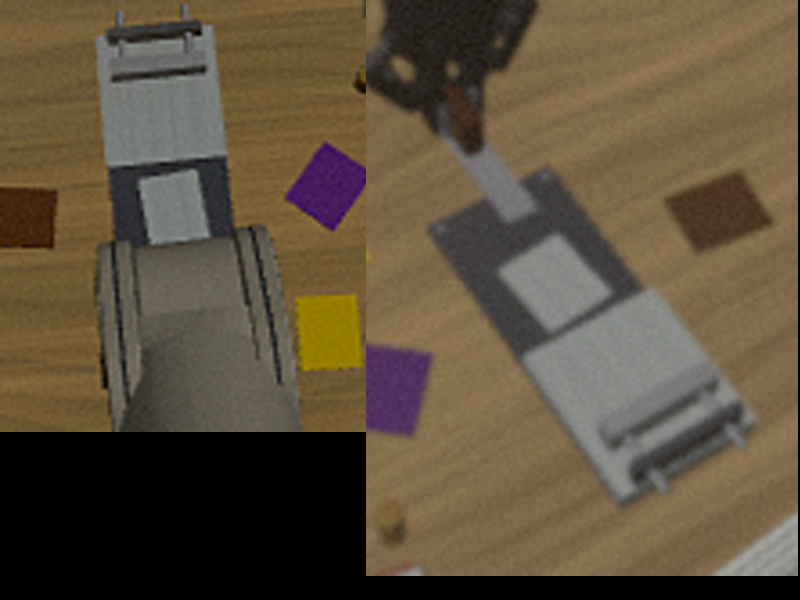

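Scene part: the blade tip is at (503,222)–(535,210), high above the bay. The module's near edge is at (500,266)–(558,236), its far edge at (552,332)–(611,291), and the step at (523,356)–(650,290).

```bash
python3 - <<'E'
from h import *
np.set_printoptions(precision=4,suppress=True)
for k,ps,z in[('tip',[(535,210),(503,222)],.030),('near',[(558,236),(500,266)],.014),('far',[(611,291),(552,332)],.014),('step',[(650,290),(523,356)],.018),('stoptop-near',[(713,366),(600,428)],.04)]:
    w=np.array([p2w("scene",200+(x-366)/3.6,120+y/3.6,z)[:2] for x,y in ps]); print(k,w.tolist(),w.mean(0))
E
```

```text
tip [[0.5479354577198796, 0.015565129938705846], [0.54530229103927, -0.0076662828573969]] [0.5466 0.0039]
near [[0.564592008582639, 0.02341507884413646], [0.5652761303481484, -0.02213609486075857]] [0.5649 0.0006]
far [[0.6204103267382077, 0.030497170566588627], [0.6271235138034019, -0.018854746622888552]] [0.6238 0.0058]
step [[0.635147365477809, 0.05131004735413269], [0.6348228998497831, -0.04497234617973839]] [0.635  0.0032]
stoptop-near [[0.713065399035653, 0.045612241861067715], [0.712997428974139, -0.036517245554087696]] [0.713  0.0045]
```

Request:
{"method": "move_arm", "body": {"commands": [[0,0,0.007,0],[0,0,0.014,0],[0,0,0.0205,0],[0,0,0.0215,0],[0,0,0.0215,0],[0,0,0.0215,0]]}}

```text
clock: 4.93
tool_pos: [0.4558, 0.0024, 0.0126]
eef_rot: [0.701, 0.713, -0.0, -0.0]
wrist_force: [1.0, -0.6, -1.5]
width: 0.0152
```

```bash
python3 -c "
from h import *
to(.48,.0035,.0128,.018)"
```

```text
pos [0.4558 0.0024 0.0126] yaw 0.0182 z-axis [-4.e-04 -2.e-04 -1.e+00] F [ 1.01 -0.55 -1.55] M [-0.016  0.023  0.024] w 0.0152 t 4.9333
shift [ 0.0007  0.0242 -0.0002] turn 0.0002
```

Request:
{"method": "move_arm", "body": {"commands": [[0,0.004,0,0],[0,0.01,0,0],[0,0.016,0,0],[0,0.021,0,0],[0,0.025,0,0],[0,0.028,0,0],[0,0.03,0,0],[0,0.03,0,0]]}}

```text
clock: 5.6
tool_pos: [0.4862, 0.003, 0.0127]
eef_rot: [0.701, 0.714, -0.0, 0.0]
wrist_force: [-0.1, -0.5, -2.0]
width: 0.0151
```

Request:
{"method": "move_arm", "body": {"commands": [[0,0.001,0,0],[0,0.002,0,0],[0,0.003,0,0],[0,0.004,0,0],[0,0.004,0,0]]}}

```text
clock: 6.02
tool_pos: [0.4901, 0.0031, 0.0128]
eef_rot: [0.701, 0.714, 0.0, 0.0]
wrist_force: [-1.0, -0.2, -1.9]
width: 0.015
```

Request:
{"method": "move_arm", "body": {"commands": [[0,0.0005,0,0],[0,0.001,0,0],[0,0.0015,0,0],[0,0.002,0,0],[0,0.002,0,0]]}}

```text
clock: 6.43
tool_pos: [0.4906, 0.0032, 0.0123]
eef_rot: [0.701, 0.714, -0.001, -0.001]
wrist_force: [-4.3, -0.4, -2.0]
width: 0.015
```

```bash
python3 -c "
from h import *
to(.48,.0035,.0128,.018)
b=cv2.resize(robot.capture('scene')[130:250,210:320],None,fx=5,fy=5,interpolation=cv2.INTER_CUBIC)
cv2.imwrite('pics/c4.png',b)"
```

```text
pos [0.4906 0.0032 0.0123] yaw 0.0184 z-axis [-2.7e-03  2.0e-04 -1.0e+00] F [-4.31 -0.35 -2.  ] M [0.077 1.119 0.013] w 0.015 t 6.4333
shift [ 0.0005 -0.0106 -0.0004] turn 0.0004
```

View pics/c4.png

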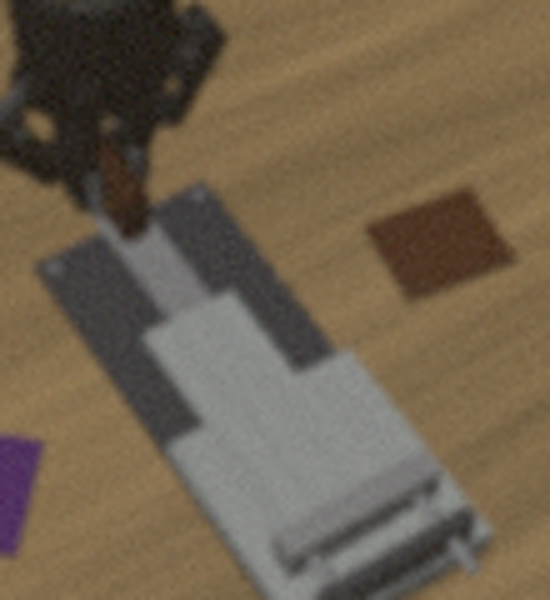

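The module sits squared against the step: its far edge (200,432)–(300,370) is flush with the step and the blade is under its near rim at (190,300). The pushing force is about 4 N. I'll back the tip off 4 mm from the body and begin to lift along the computed arc.

Request:
{"method": "move_arm", "body": {"commands": [[0,-0.003,0,0],[0,-0.0055,0,0],[0,-0.0055,-0.002,0],[0,-0.0055,-0.0045,0],[0,-0.0054,-0.0075,0],[0,-0.0052,-0.0104,0],[0,-0.0052,-0.0104,0],[0,-0.0052,-0.0104,0]]}}

```text
clock: 7.15
tool_pos: [0.4871, 0.0031, 0.0235]
eef_rot: [0.701, 0.713, 0.0, 0.0]
wrist_force: [0.2, 0.1, -2.2]
width: 0.0151
```

```bash
python3 -c "
from h import *
to(.4865,.0035,.0231,.018)
b=cv2.resize(robot.capture('scene')[130:250,210:320],None,fx=5,fy=5,interpolation=cv2.INTER_CUBIC)
cv2.imwrite('pics/c5.png',b)"
```

```text
pos [0.4871 0.0031 0.0235] yaw 0.0181 z-axis [ 8.e-04  2.e-04 -1.e+00] F [ 0.24  0.07 -2.22] M [0.022 0.003 0.011] w 0.0151 t 7.15
shift [ 0.0004 -0.0006  0.0004] turn 0.0001
```

View pics/c5.png

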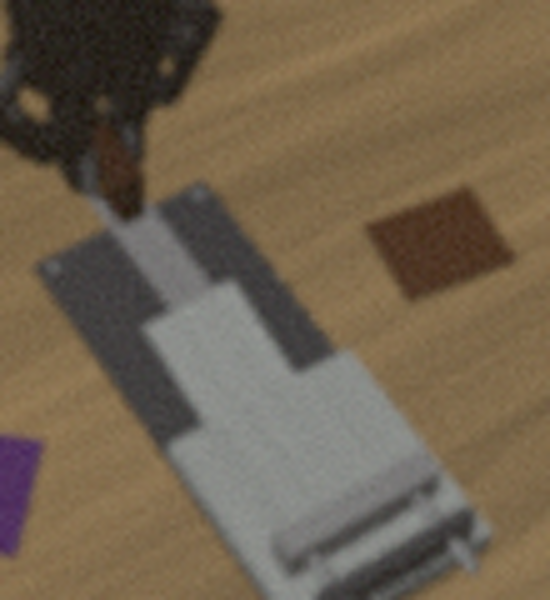

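The near edge has risen to about (190,300) on the blade, with only weight felt. Continuing to 45°.

Request:
{"method": "move_arm", "body": {"commands": [[0,0.001,-0.004,0],[0,0.0021,-0.0078,0],[0,0.0041,-0.0122,0],[0,0.0066,-0.0164,0],[0,0.0097,-0.0212,0],[0,0.014,-0.0263,0],[0,0.014,-0.0263,0],[0,0.014,-0.0263,0]]}}

```text
clock: 7.87
tool_pos: [0.5012, 0.0033, 0.0498]
eef_rot: [0.701, 0.714, 0.0, 0.0]
wrist_force: [-0.8, -0.2, -2.4]
width: 0.0149
```

```bash
python3 -c "
from h import *
to(.5008,.0035,.0494,.018)
b=cv2.resize(robot.capture('scene')[130:250,210:320],None,fx=5,fy=5,interpolation=cv2.INTER_CUBIC)
cv2.imwrite('pics/c6.png',b)"
```

```text
pos [0.5012 0.0033 0.0498] yaw 0.0182 z-axis [ 8.e-04  2.e-04 -1.e+00] F [-0.83 -0.23 -2.41] M [-0.019  0.151 -0.041] w 0.0149 t 7.8667
shift [ 0.0002 -0.0004  0.0004] turn 0.0002
```

View pics/c6.png

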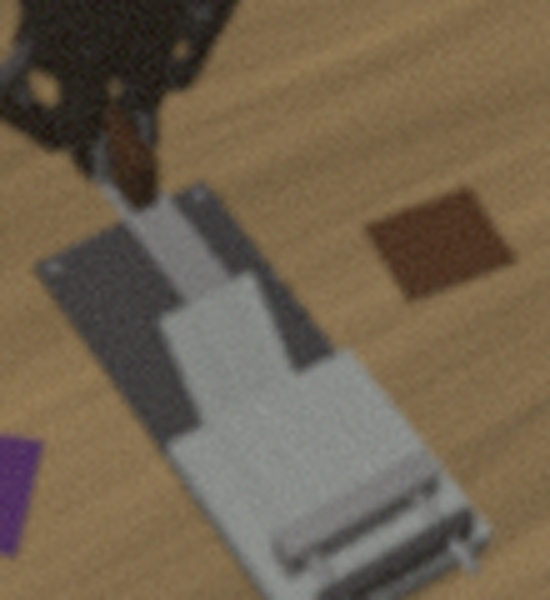

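Request:
{"method": "move_arm", "body": {"commands": [[0,0.0024,-0.0023,0],[0,0.0048,-0.0045,0],[0,0.0079,-0.0068,0],[0,0.0111,-0.0089,0],[0,0.0145,-0.0107,0],[0,0.0179,-0.0123,0],[0,0.0211,-0.0134,0],[0,0.0243,-0.0145,0]]}}

```text
clock: 8.58
tool_pos: [0.5255, 0.0037, 0.0641]
eef_rot: [0.701, 0.714, 0.0, 0.0]
wrist_force: [0.2, 0.3, -2.4]
width: 0.0153
```

Request:
{"method": "move_arm", "body": {"commands": [[0,0.0024,-0.0006,0],[0,0.0047,-0.001,0],[0,0.007,-0.0014,0],[0,0.0095,-0.0017,0],[0,0.012,-0.0018,0],[0,0.0144,-0.0019,0],[0,0.0144,-0.0019,0]]}}

```text
clock: 9.17
tool_pos: [0.5399, 0.004, 0.0659]
eef_rot: [0.701, 0.714, 0.0, 0.0]
wrist_force: [0.0, -0.1, -1.7]
width: 0.0152
```

Request:
{"method": "move_arm", "body": {"commands": [[0,0.002,0,0],[0,0.004,0,0],[0,0.006,0,0],[0,0.008,0,0],[0,0.01,0,0],[0,0.013,0.0005,0],[0,0.016,0.001,0],[0,0.018,0.0015,0]]}}

```text
clock: 9.83
tool_pos: [0.5579, 0.0043, 0.0644]
eef_rot: [0.701, 0.714, 0.0, 0.0]
wrist_force: [0.2, 0.5, -1.5]
width: 0.0151
```

Request:
{"method": "move_arm", "body": {"commands": [[0,0,0,0],[0,0,0,0],[0,0,0,0],[0,0,0,0]]}}

```text
clock: 10.17
tool_pos: [0.5573, 0.0043, 0.0644]
eef_rot: [0.701, 0.714, 0.0, -0.0]
wrist_force: [-0.3, 0.9, -1.1]
width: 0.015
```

```bash
python3 -c "
from h import *
to(.5008,.0035,.0494,.018)
b=cv2.resize(robot.capture('scene')[130:250,210:320],None,fx=5,fy=5,interpolation=cv2.INTER_CUBIC)
cv2.imwrite('pics/c7.png',b)"
```

```text
pos [0.5573 0.0043 0.0644] yaw 0.0182 z-axis [-1.e-04  1.e-04 -1.e+00] F [-0.3   0.93 -1.06] M [-0.006 -0.039  0.058] w 0.015 t 10.1667
shift [ 0.0002 -0.0565  0.015 ] turn 0.0002
```

View pics/c7.png

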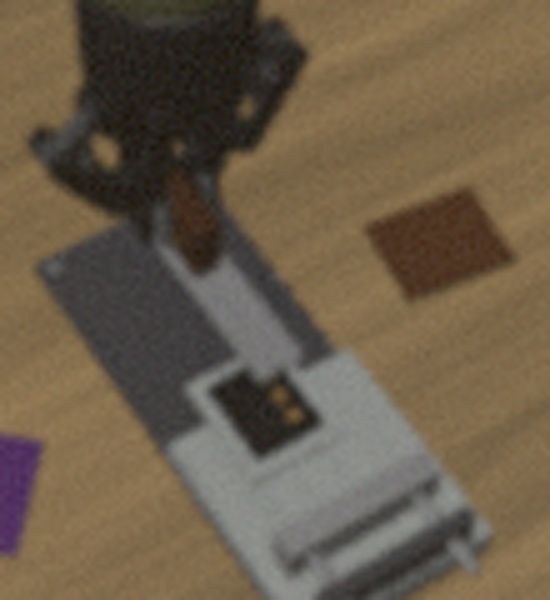

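Flipped: the black body with gold terminals faces up on the bed. Body far corners are at (262,458) and (323,413), body near-left at (208,388), the plate's near-left corner at (187,385) and its far edge at about (250,481).

```bash
python3 - <<'E'
from h import *
for k,(x,y),z in[('bodyfar-',(262,458),.026),('bodyfar+',(323,413),.026),('bodynear-',(208,386),.026),('platenear-',(187,385),.021),('platefar-',(250,481),.018),('step-',(168,440),.018),('step+',(350,350),.018),('stopnear-',(275,540),.04),('stopnear+',(425,457),.04),('stopfarbot-',(290,570),.04)]:
    print(k,p2w("scene",210+x/5,130+y/5,z).round(4))
E
```

```text
bodyfar- [ 0.6671 -0.0144  0.026 ]
bodyfar+ [0.6615 0.0219 0.026 ]
bodynear- [ 0.6217 -0.0156  0.026 ]
platenear- [ 0.6135 -0.0222  0.021 ]
platefar- [ 0.6706 -0.0229  0.018 ]
step- [ 0.6328 -0.0438  0.018 ]
step+ [0.6352 0.0544 0.018 ]
stopnear- [ 0.7112 -0.0354  0.04  ]
stopnear+ [0.7109 0.0434 0.04  ]
stopfarbot- [ 0.7267 -0.0375  0.04  ]
```

Request:
{"method": "move_arm", "body": {"commands": [[0,-0.01,0,0],[0,-0.024,0,0],[0,-0.038,0,0],[0,-0.048,0.005,0],[0,-0.048,0.015,0],[0,-0.048,0.027,0],[0,-0.048,0.036,0],[0,-0.048,0.036,0]]}}

```text
clock: 10.88
tool_pos: [0.5085, 0.0034, 0.0264]
eef_rot: [0.701, 0.714, -0.001, -0.001]
wrist_force: [-0.3, -0.2, -1.5]
width: 0.0154
```

Request:
{"method": "move_arm", "body": {"commands": [[0,0,0,0],[0,0,0,0],[0,0,0,0]]}}

```text
clock: 11.13
tool_pos: [0.51, 0.0035, 0.0288]
eef_rot: [0.701, 0.714, 0.0, 0.0]
wrist_force: [0.1, 0.1, -0.5]
width: 0.0149
```

```bash
python3 -c "
from h import *
to(.53,.003,.0285,.018)"
```

```text
pos [0.51   0.0035 0.0288] yaw 0.0182 z-axis [ 8.e-04  1.e-04 -1.e+00] F [ 0.05  0.05 -0.55] M [-0.053  0.02   0.026] w 0.0149 t 11.1333
shift [-0.0008  0.02    0.0004] turn 0.0002
```

Request:
{"method": "move_arm", "body": {"commands": [[0,0.004,0.0004,0],[0,0.009,0.0004,0],[0,0.014,0.0004,0],[0,0.018,0.0004,0],[0,0.02,0.0004,0],[0,0.022,0.0004,0],[0,0.024,0.0004,0],[0,0.026,0.0004,0]]}}

```text
clock: 11.8
tool_pos: [0.5353, 0.0039, 0.0279]
eef_rot: [0.701, 0.713, -0.0, -0.0]
wrist_force: [-0.4, 0.1, -1.5]
width: 0.0151
```

Request:
{"method": "move_arm", "body": {"commands": [[0,0.002,0,0],[0,0.004,0,0],[0,0.006,0,0],[0,0.008,0,0],[0,0.01,0,0],[0,0.012,0,0],[0,0.014,0,0],[0,0.016,0,0]]}}

```text
clock: 12.47
tool_pos: [0.5516, 0.0042, 0.028]
eef_rot: [0.701, 0.714, 0.0, -0.0]
wrist_force: [-1.2, -0.9, -2.6]
width: 0.0154
```

Request:
{"method": "move_arm", "body": {"commands": [[0,0.001,0,0],[0,0.002,0,0],[0,0.003,0,0],[0,0.004,0,0]]}}

```text
clock: 12.8
tool_pos: [0.5554, 0.0043, 0.028]
eef_rot: [0.701, 0.714, -0.0, -0.0]
wrist_force: [0.2, -0.1, -1.6]
width: 0.0148
```

```bash
python3 -c "
from h import *
to(.53,.003,.0285,.018)
b=cv2.resize(robot.capture('scene')[130:250,210:320],None,fx=5,fy=5,interpolation=cv2.INTER_CUBIC)
cv2.imwrite('pics/c8.png',b)"
```

```text
pos [0.5554 0.0043 0.028 ] yaw 0.0182 z-axis [-1.e-04  1.e-04 -1.e+00] F [ 0.24 -0.08 -1.57] M [-0.003  0.213 -0.024] w 0.0148 t 12.8
shift [-0.0008 -0.0255 -0.0005] turn 0.0002
```

View pics/c8.png

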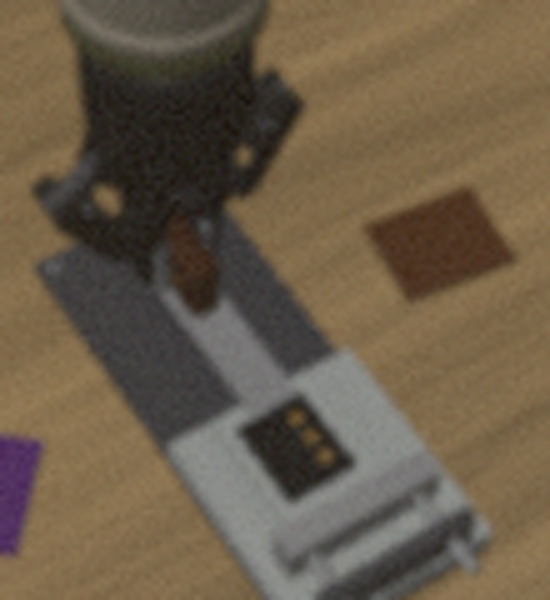

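The module slides ahead, with the blade squarely on its body at (265,410). A gap of about 1 cm to the bar remains. I'll advance slowly, feeling for the stop.

Request:
{"method": "move_arm", "body": {"commands": [[0,0.001,0,0],[0,0.002,0,0],[0,0.003,0,0],[0,0.004,0,0],[0,0.004,0,0]]}}

```text
clock: 13.27
tool_pos: [0.5597, 0.0044, 0.028]
eef_rot: [0.701, 0.714, 0.0, 0.0]
wrist_force: [-0.3, 0.7, -2.2]
width: 0.0154
```

Request:
{"method": "move_arm", "body": {"commands": [[0,0.0007,0,0],[0,0.0014,0,0],[0,0.002,0,0],[0,0.002,0,0]]}}

```text
clock: 13.6
tool_pos: [0.5616, 0.0044, 0.028]
eef_rot: [0.701, 0.714, 0.0, 0.0]
wrist_force: [-0.9, 0.2, -1.6]
width: 0.0154
```

```bash
python3 -c "
from h import *
to(.53,.003,.0285,.018)"
```

```text
pos [0.5616 0.0044 0.028 ] yaw 0.0183 z-axis [ 2.e-04  1.e-04 -1.e+00] F [-0.87  0.15 -1.59] M [-0.012  0.17  -0.009] w 0.0154 t 13.6
shift [-0.0008 -0.0316 -0.0005] turn 0.0003
```

Contact not made yet (plate front at about 0.704). Continuing.

Request:
{"method": "move_arm", "body": {"commands": [[0,0.0005,0,0],[0,0.001,0,0],[0,0.0015,0,0],[0,0.002,0,0],[0,0.002,0,0]]}}

```text
clock: 14.02
tool_pos: [0.5634, 0.0044, 0.0279]
eef_rot: [0.701, 0.714, -0.0, -0.0]
wrist_force: [-2.0, 0.5, -0.8]
width: 0.0153
```

Request:
{"method": "move_arm", "body": {"commands": [[0,0.0005,0,0],[0,0.001,0,0],[0,0.001,0,0]]}}

```text
clock: 14.27
tool_pos: [0.5636, 0.0045, 0.0276]
eef_rot: [0.701, 0.714, -0.001, -0.001]
wrist_force: [-3.7, -0.3, -2.6]
width: 0.0153
```

Request:
{"method": "move_arm", "body": {"commands": [[0,0.0005,0,0],[0,0.001,0,0],[0,0.001,0,0]]}}

```text
clock: 14.52
tool_pos: [0.5636, 0.0045, 0.0274]
eef_rot: [0.701, 0.714, -0.001, -0.001]
wrist_force: [-9.8, 0.5, 3.4]
width: 0.0152
```

Stop found, but the reading is 9.8 N plus some downward rubbing on the plate. Easing off and raising slightly.

Request:
{"method": "move_arm", "body": {"commands": [[0,-0.0008,-0.0008,0],[0,-0.0008,-0.0008,0],[0,-0.0008,-0.0008,0]]}}

```text
clock: 14.77
tool_pos: [0.5637, 0.0046, 0.0283]
eef_rot: [0.701, 0.714, -0.001, -0.001]
wrist_force: [-6.2, 0.6, -2.1]
width: 0.0153
```

```bash
python3 -c "
from h import *
to(.53,.003,.0285,.018)"
```

```text
pos [0.5637 0.0046 0.0283] yaw 0.0185 z-axis [-1.9e-03  1.0e-04 -1.0e+00] F [-6.15  0.61 -2.06] M [ 0.136  1.231 -0.009] w 0.0153 t 14.7667
shift [-0.001  -0.0337 -0.0001] turn 0.0005
```

Request:
{"method": "move_arm", "body": {"commands": [[0,0.0003,0,0],[0,0.0003,0,0],[0,0.0003,0,0],[0,0.0003,0,0]]}}

```text
clock: 15.1
tool_pos: [0.5637, 0.0046, 0.0281]
eef_rot: [0.701, 0.714, -0.001, -0.001]
wrist_force: [-5.9, 1.5, -2.5]
width: 0.0152
```

```bash
python3 -c "
from h import *
to(.53,.003,.0285,.018)"
```

```text
pos [0.5637 0.0046 0.0281] yaw 0.0184 z-axis [-2.6e-03  1.0e-04 -1.0e+00] F [-5.93  1.51 -2.53] M [0.105 1.384 0.027] w 0.0152 t 15.1
shift [-0.001  -0.0337 -0.0003] turn 0.0004
```

Request:
{"method": "move_arm", "body": {"commands": [[0,0,0,0],[0,0,0,0],[0,0,0,0],[0,0,0,0]]}}

```text
clock: 15.43
tool_pos: [0.5637, 0.0046, 0.0281]
eef_rot: [0.701, 0.714, -0.001, -0.001]
wrist_force: [-5.9, 0.2, -1.9]
width: 0.0153
```

Request:
{"method": "move_arm", "body": {"commands": [[0,0,0,0],[0,0,0,0],[0,0,0,0],[0,0,0,0]]}}

```text
clock: 15.77
tool_pos: [0.5637, 0.0046, 0.0281]
eef_rot: [0.701, 0.714, -0.001, -0.001]
wrist_force: [-5.5, 0.5, -2.1]
width: 0.0149
```

```bash
python3 -c "
from h import *
to(.53,.003,.0285,.018)"
```

```text
pos [0.5637 0.0046 0.0281] yaw 0.0184 z-axis [-2.6e-03  1.0e-04 -1.0e+00] F [-5.53  0.51 -2.15] M [0.15  1.405 0.029] w 0.0149 t 15.7667
shift [-0.0009 -0.0337 -0.0003] turn 0.0004
```

Request:
{"method": "move_arm", "body": {"commands": [[0,0.0004,-0.0001,0],[0,0.0004,-0.0001,0],[0,0.0004,-0.0001,0],[0,0.0004,-0.0001,0]]}}

```text
clock: 16.1
tool_pos: [0.5637, 0.0045, 0.028]
eef_rot: [0.701, 0.714, -0.001, -0.001]
wrist_force: [-6.6, -0.2, -2.1]
width: 0.0152
```

Request:
{"method": "move_arm", "body": {"commands": [[0,0,0,0],[0,0,0,0],[0,0,0,0],[0,0,0,0]]}}

```text
clock: 16.43
tool_pos: [0.5637, 0.0046, 0.028]
eef_rot: [0.701, 0.714, -0.001, -0.001]
wrist_force: [-6.8, 0.7, -2.0]
width: 0.0152
```

Request:
{"method": "move_arm", "body": {"commands": [[0,0,0,0],[0,0,0,0],[0,0,0,0],[0,0,0,0]]}}

```text
clock: 16.77
tool_pos: [0.5637, 0.0045, 0.028]
eef_rot: [0.701, 0.714, -0.001, -0.001]
wrist_force: [-6.8, 0.7, -1.8]
width: 0.0156
```

```bash
python3 -c "
from h import *
to(.53,.003,.0285,.018)"
```

```text
pos [0.5637 0.0045 0.028 ] yaw 0.0184 z-axis [-0.0034  0.     -1.    ] F [-6.82  0.71 -1.76] M [0.175 1.641 0.014] w 0.0156 t 16.7667
shift [-0.0009 -0.0337 -0.0004] turn 0.0004
```

Steady at 6.7 N for 0.7 s and more. Now I'll withdraw straight back, lift, and carry the lifter to its old clear spot.

Request:
{"method": "move_arm", "body": {"commands": [[0,-0.003,0,0],[0,-0.008,0,0],[0,-0.016,0,0],[0,-0.026,0,0],[0,-0.036,0,0],[0,-0.048,-0.008,0],[0,-0.06,-0.024,0],[0,-0.075,-0.04,0]]}}

```text
clock: 17.43
tool_pos: [0.4896, 0.0029, 0.0692]
eef_rot: [0.701, 0.713, 0.0, 0.0]
wrist_force: [0.9, -0.4, -1.1]
width: 0.0154
```

Request:
{"method": "move_arm", "body": {"commands": [[0.02,-0.01,-0.01,0.02],[0.05,-0.015,-0.015,0.08],[0.085,-0.02,-0.015,0.14],[0.12,-0.025,-0.015,0.2],[0.155,-0.025,-0.015,0.26],[0.19,-0.025,-0.015,0.32],[0.215,-0.025,-0.015,0.346],[0.229,-0.025,-0.015,0.346]]}}

```text
clock: 18.1
tool_pos: [0.4604, 0.2353, 0.0843]
eef_rot: [0.812, 0.583, 0.001, -0.0]
wrist_force: [-0.1, -0.0, -1.2]
width: 0.0148
```

Request:
{"method": "move_arm", "body": {"commands": [[0,0,0,0],[0,0,0,0],[0,0,0,0]]}}

```text
clock: 18.35
tool_pos: [0.4614, 0.2298, 0.0839]
eef_rot: [0.813, 0.582, -0.0, 0.0]
wrist_force: [-0.8, -0.6, -1.0]
width: 0.0155
```

```bash
python3 -c "
from h import *
to(.461,.233,.0058,-.329)
b=cv2.resize(robot.capture('scene')[80:240,210:370],None,fx=3.7,fy=3.7,interpolation=cv2.INTER_CUBIC)
cv2.imwrite('pics/c9.png',b)"
```

```text
pos [0.4614 0.2298 0.0839] yaw -0.3289 z-axis [ 2.e-04 -6.e-04 -1.e+00] F [-0.77 -0.61 -0.99] M [-0.053  0.049  0.042] w 0.0155 t 18.35
shift [ 0.0029 -0.0015  0.0781] turn 0.0001
```

View pics/c9.png

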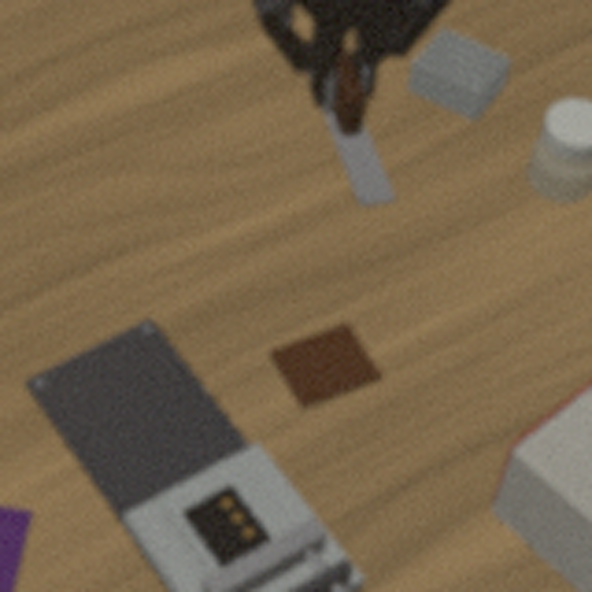

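Request:
{"method": "move_arm", "body": {"commands": [[0,0,0.02,0],[0,0,0.045,0],[0,0,0.065,0],[0,0,0.073,0],[0,0,0.076,0],[0,0,0.0765,0],[0,0,0.0765,0]]}}

```text
clock: 18.98
tool_pos: [0.4619, 0.2315, 0.0083]
eef_rot: [0.813, 0.582, 0.001, 0.0]
wrist_force: [-0.8, -1.0, -1.3]
width: 0.0153
```

```bash
python3 -c "
from h import *
to(.461,.233,.0058,-.329)"
```

```text
pos [0.4619 0.2315 0.0083] yaw -0.3284 z-axis [ 1.1e-03  7.0e-04 -1.0e+00] F [-0.81 -0.97 -1.29] M [-0.016  0.046  0.001] w 0.0153 t 18.9833
shift [ 0.0011 -0.0013  0.0025] turn 0.0006
```

The module lies body-up at about (228,525), its far side flush and parallel with the stop bar at (265,560). The lifter hangs level, clear of everything. I'll lower the last 2 mm until contact, then release.

Request:
{"method": "move_arm", "body": {"commands": [[0,0,0.001,0],[0,0,0.002,0],[0,0,0.0026,0],[0,0,0.0026,0]]}}

```text
clock: 19.32
tool_pos: [0.4617, 0.2319, 0.0058]
eef_rot: [0.813, 0.582, 0.001, -0.0]
wrist_force: [-1.2, -1.1, 6.5]
width: 0.015
```

Request:
{"method": "move_arm", "body": {"commands": [[0,0,0,0],[0,0,0,0],[0,0,0,0],[0,0,0,0],[0,0,0,0],[0,0,0,0],[0,0,0,0],[0,0,0,0]], "claw": 1}}

```text
clock: 19.98
tool_pos: [0.4611, 0.2316, 0.0048]
eef_rot: [0.813, 0.582, 0.0, -0.0]
wrist_force: [-0.2, -0.4, -0.3]
width: 0.0852
```

Request:
{"method": "move_arm", "body": {"commands": [[0,0,-0.01,0],[0,0,-0.03,0],[0,0,-0.06,0],[0,0,-0.1,0],[0,0,-0.14,0],[0,0,-0.18,0],[0,0,-0.18,0],[0,0,-0.18,0]]}}

```text
clock: 20.65
tool_pos: [0.4624, 0.2322, 0.1881]
eef_rot: [0.813, 0.582, 0.003, -0.0]
wrist_force: [0.6, -0.6, -0.3]
width: 0.0857
```

```bash
python3 - <<'E'
from h import *
to(.461,.233,.0058,-.329)
old=cv2.imread('pics/scene0.png'); new=robot.capture('scene'); cv2.imwrite('pics/end.png',new)
# module unchanged since c9?
c9=cv2.resize(cv2.imread('pics/c9.png'),(160,160),interpolation=cv2.INTER_AREA)
d=cv2.absdiff(cv2.GaussianBlur(c9,(5,5),0),cv2.GaussianBlur(new[80:240,210:370],(5,5),0)).max(2)
print('module region diff max',d[115:160,25:100].max())
# lifter: dark/gray difference vs start, whole-picture changed regions
o=cv2.resize(old,(512,384),interpolation=cv2.INTER_AREA)
d=cv2.absdiff(cv2.GaussianBlur(o,(7,7),0),cv2.GaussianBlur(new,(7,7),0)).max(2)
n,_,st,ce=cv2.connectedComponentsWithStats((d>25).astype('uint8'))
for a,c in zip(st[1:],ce[1:]): 
    if a[4]>8: print(a,c.round())
E
```

```text
pos [0.4624 0.2322 0.1881] yaw -0.328 z-axis [ 0.0044  0.0034 -1.    ] F [ 0.56 -0.58 -0.32] M [ 0.003 -0.039  0.008] w 0.0857 t 20.65
shift [-0.0006 -0.0021  0.1823] turn 0.001
module region diff max 6
[101   0   3   4  11] [102.   1.]
[138   0  12  16 127] [144.   7.]
[152   0  12  13 111] [157.   5.]
[ 276    0   69   75 3052] [311.  34.]
[123  21   7   4  24] [126.  22.]
[237 185  31  27 517] [252. 198.]
[259 211  24  23 340] [271. 222.]
```

```bash
python3 -c "
from rig import robot
print(robot.close_job())"
```

```text
the job is handed in; nothing more can be done
None
```

The module is turned over onto the raised bed, base plate down, and pushed home against the stop. I handed the job in at about 21 s.

**What I did:** I took the lifter across its grip and squared the module against the step with about 4 N. The blade under the near rim then tipped it over along a computed arc. I pushed it by its moulded body until I felt the stop (plate front at about x = 0.706), held it there, laid the lifter back flat where it started, and let go.

**Last checks:**
- **Seating:** the push was about 5.5–6 N for 1 s, then a steady 6.6–6.8 N for at least 0.7 s. In the last picture viewed, the module lies parallel and flush with the stop bar.
- **After release:** comparing pictures, the module had not moved since then. Against the start picture, only the arm and the module's old and new places differ. So the lifter is back in its place and the bystanders in view are where they were.
- **Gripper:** it hangs open about 19 cm above the bench, with wrist force at noise level.

**What did not go perfectly:**
- **First touch on the stop:** it briefly read 9.8 N along x plus about 5 N downward on the plate. That is above the 5–9 N seating band but under 15 N, and I eased off at once.
- **Stop position:** the two cameras disagreed by up to about 1 cm, so I set it by feel.

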